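# Hook the return spring onto its anchor post with the spring puller

### The arm

A 7-joint arm with a two-finger parallel gripper is mounted at the origin on the work surface; the furniture and walls round the work are solid. World frame = base frame: x ahead of the robot, y to its left, z up, the work surface at z = 0. Lengths are in m, angles in rad, forces in N, time in s.
With the tool pointing down it reaches from about 0.4 to 0.85 m from the base axis. Payload 4.4 kg.
Tool frame: the origin (TCP) lies midway between the tips of the shut fingers; the grasp point (between the pads) lies 19 mm behind it; z points along the fingers, y is the line along which they close (so a half turn about z gives the same grasp; the last joint's range is limited). The gripper opens to 94 mm and grips with 3 to 60 N. Pads are 16 mm wide; open, the fingers measure 119 mm over their backs; the gripper's body (75 mm by 177 mm) begins 78 mm behind the grasp point.
Start: joints at [-0.066, 0.628, 0.038, 1.517, -0.027, 0.996, -0.02], TCP at [0.65, 0, 0.205] pointing down, gripper open.
Joint ranges: [-3.06, 3.06], [-0.37, 2.12], [-1.25, 1.32], [0.18, 2.47], [-1.1, 4.24], [0.23, 1.98], [-2.94, 2.94]. Speed limits (rad/s): [2.57, 2.57, 3.14, 3.14, 3.14, 3.14, 3.14].

### API

Orientations are given as a unit quaternion [x, y, z, w].
In Python, from bench import ctrl gives the robot as it stands. The module is installed in compiled form; this text tells all that it offers. Calls block until the motion is done:
- ctrl.move_pose(position, orientation): joint-space move of the TCP to a pose.
- ctrl.servo_line(position, rate=0.15, orientation=None): straight line of the TCP; orientation=None keeps the orientation; rate is the mean speed in m/s.
- ctrl.movej(angles): joint-space move.
- ctrl.open() and ctrl.gripper_close(squeeze=None): open the fingers fully, or close them until they stop; squeeze is the grip in N (None keeps the last).
- ctrl.pause(seconds).
- ctrl.inverse_kinematics(position, orientation): joint angles nearest the present ones, or None.
- ctrl.get_state(): the state.
- ctrl.capture(name): name is "scene" or "side" or "wrist"; returns the picture (420x560x3 uint8, red, green, blue); there is no depth.
- ctrl.camera_model(name): a dict with "fx", "fy", "cx", "cy" (pixels), "R" (3x3) and "t" (3): a world point X has camera coordinates R X + t. Camera axes: x right, y down, z forward; pixel columns grow to the right and rows downward; lengths in m; the calibration is good to about 2 mm. The wrist camera is an equidistant fisheye: a pixel r from the principal point sees the ray r / f radians off the axis. A picture is of the moment at which its call begins: read the wrist's pose just before it. camera_model takes no time and is no camera call; for the wrist camera it gives the pose at the moment of the call.
A pose or a line that the arm cannot do raises ctrl.MotionError and nothing moves.
- ctrl.close_job(): hands the job in; it is judged then, once.
Trained networks look in the newest picture that a camera, given by its name, has taken for a name from the list of things; names that differ only in an ending like _2 or _b are one class to them, and where a whole thing is asked for, a point or a joint stands for the part that bears it (a point fixed in the world has none). Each returns a list of dicts, best first, with "score" (0 to 1); they miss things now and then, are a little off and sometimes report something else, mostly with a low value. They report only what shows in the picture. A call takes as long as a camera call. They do not tell look-alikes from the thing itself.
- ctrl.regions_of(query, camera): "mask" (420x560 bool, what is visible of it) and "pixel" ([column, row] in pixels, amid what is visible of it).
- ctrl.tip_of(query, camera): "pixel" ([column, row] in pixels: a listed point, or the origin of a listed thing).
The state is a dict: "t": time; "joint_positions": joint angles; "qd": joint speeds; "joint_efforts": joint torques, N m; "position": TCP position; "eef_rot": TCP orientation; "wrist_force": force on the tool from outside, world axes, zero at the start; "torque": the same for the moment, N m; "gripper_width": opening from 0.0 (shut) to 1.0 (fully open); "grasp_force": force on a finger pad.
Only numpy, scipy, OpenCV 4.12 (cv2) and the standard library are available. Lean on these libraries where they do the work, as an engineer would, in place of code of your own. Each camera call takes 0.05 s, during which the arm holds its last target. There are 200 camera calls.

### The job

Take the spring puller from its stand and use it, not the gripper, to stretch the return spring on the lever plate until the inner window of its end link drops over the tall thin anchor post, fully down, so that the spring stays hooked there under tension. Then unhook the puller and stand it back upright in its stand.

Things in the scene. Friction and masses are not known exactly. Their poses are not given: they have to be found in the camera images.
- puller_handle (a point): Centre of the spring puller's wooden handle, the place to grasp: upright, square, 26 x 26 mm, 50 mm tall, x and y axes square to its sides (grip any opposite two). 25 mm below this point begins a steel collar 44 mm across, 6 mm thick, then a shaft 8 mm across, 33 mm long, and a flat round button. About 150 g.
- spring_puller: The spring puller. Origin: middle of the underside of the button at its lower end, 69 mm below the handle centre; z axis points up the tool. The button is 18 mm across, 5 mm thick. Put through the pull loop and drawn outward, the shaft catches the loop's end; when raised, the button lifts the link, whose wire centre then lies 7.5 mm above this point.
- stand_hole (a point): Centre of the mouth of the 36 mm round hole, 50 mm deep, in the top of the grey tool stand, a fixed block 70 x 70 mm, 75 mm high. The puller stands in it with its collar resting on the block's top, its tip 38 mm below this point.
- spring_swing: The coil spring, 23 mm thick, 74 mm long at rest. Origin: its fixed end, on the headed root stud of the lever plate, 34 mm above the table. x axis along the spring, z up. It swings sideways about this stud; its free end can be raised and sinks back by itself to level, 34 mm above the table. The gripper must not touch it.
- end_link: Flat link of 5 mm steel wire on the spring's free end, 45 mm wide, 80 mm long: two windows with a crossbar between. Origin: centre of the inner window (the eye for the post), 30 mm long, 35 mm wide inside, 89.5 mm from the root stud at rest. x axis points outward; crossbar at x = +17.5 mm, outer end at +60 mm. Hooked, the crossbar bears on the post's far side, eye centre 10 mm short of the post.
- pull_loop (a point): Centre of the end link's outer window, the pull loop, 37.5 mm outward from the eye centre: round-ended, 35 mm long and 35 mm wide inside. The puller's button goes through it from above.
- post_top (a point): Top of the anchor post: tall thin round-ended steel post, 10 mm across, on the 8 mm thick lever plate, 135 mm from the root stud, to one side of the resting spring. Its top is 47 mm above the table, 13 mm above the level spring. A hex nut 20 mm across, 6 mm high, is at its foot. The low hex stop screw (top 18 mm above the table) on the plate is not it.
- anchor_post: The same post: origin at its foot on the plate, 39 mm below its top, z up. Fixed to the plate.
- spring_stretch (a joint): Stretch of the spring in m: 0 at rest, at most 0.075. The pull is about 1.4 N at 0 and grows by 0.7 N per 10 mm; hooked on the post it reads about 0.035.
Things that resemble listed ones, but are neither listed nor needed, are in the scene too. What is shaped like the part that bears stand_hole but pink is not meant.

How it is judged:
On the way, in this order (a step that is already met when the one before it is completed fails the run):
1. the puller, in the pull loop, stretches the spring by more than 20 mm (contact force between spring_puller and end_link above 0.5 N and value of joint spring_stretch above 0.02 m), for 0.2 s.
2. the eye is down over the anchor post, which holds the spring stretched, and the puller is off the link (horizontal distance between end_link and post_top below 0.016 m and z of end_link in the frame of post_top below -0.005 m and value of joint spring_stretch above 0.025 m and contact force between end_link and anchor_post above 0.5 N and contact force between spring_puller and end_link below 0.1 N), for 0.2 s.
At the end, for the whole second after the job is handed in: The eye is over the anchor post (centres within 16 mm, 5 mm or more below its top), which holds the spring stretched by over 25 mm; the puller rests upright (10 degrees) in its stand, tip over 30 mm below the hole's mouth and within 16 mm of its centre (horizontal distance between end_link and post_top below 0.016 m and z of end_link in the frame of post_top below -0.005 m and value of joint spring_stretch above 0.025 m and contact force between end_link and anchor_post above 0.5 N and horizontal distance between spring_puller and stand_hole below 0.016 m and z of spring_puller in the frame of stand_hole below -0.03 m and angle between puller_handle's own z axis and vertical below 0.17 rad and linear speed of spring_puller below 0.02 m/s); the robot touches nothing.
It fails at once if the gripper's fingers touch the spring or its end link (contact force between the fingers and spring_swing above 0.5 N).
It also fails if it takes over 51 s, if anything falls off the work surface, if the arm or the gripper's body presses on something with over 40 N, if the wrist force passes 120 N, or if a joint passes its speed limit or range.

## Working session

There is one attempt and no reset: what is moved stays moved. The work goes in short steps, each a Python script; the robot and the scene stay as the last script left them, time stands still between calls to the robot, and variables do not carry over. Pictures are saved under pics/ and viewed, at most 12 in all, crops included, and the job is handed in when it is done.

```bash
mkdir -p pics
cat > h.py <<'E'
import numpy as np, cv2
from bench import ctrl
def save(n,im): cv2.imwrite('pics/'+n+'.png',cv2.cvtColor(im,cv2.COLOR_RGB2BGR))
def ray(m,p,fish=False):
    x=(p[0]-m['cx'])/m['fx'];y=(p[1]-m['cy'])/m['fy']
    if fish:
        th=np.hypot(x,y);s=np.sin(th)/max(th,1e-9);d=np.array([x*s,y*s,np.cos(th)])
    else: d=np.array([x,y,1.])
    R=np.array(m['R']);return -R.T@np.array(m['t']),R.T@(d/np.linalg.norm(d))
def atz(m,p,z,fish=False):
    o,d=ray(m,p,fish);return o+d*(z-o[2])/d[2]
def tri(rs):
    A=np.zeros((3,3));b=np.zeros(3)
    for o,d in rs:
        P=np.eye(3)-np.outer(d,d);A+=P;b+=P@o
    X=np.linalg.solve(A,b);return X,max(np.linalg.norm((np.eye(3)-np.outer(d,d))@(X-o)) for o,d in rs)
E
python3 - <<'E'
from h import *
Z={'puller_handle':.106,'stand_hole':.075,'end_link':.034,'pull_loop':.034,'post_top':.047,'spring_swing':.034,'anchor_post':.008}
ims=[]
for c in ['scene','side','wrist']:
    m=ctrl.camera_model(c);im=ctrl.capture(c);ims.append(im)
    print(c,m['fx'],-np.array(m['R']).T@m['t'])
    for q in Z:
        for r in ctrl.tip_of(q,c)[:4]:
            print(q,np.round(r['pixel']),round(r['score'],2),np.round(atz(m,r['pixel'],Z[q],c=='wrist'),3))
save('a',cv2.resize(np.hstack(ims[:2]),(800,300)));save('scene',cv2.resize(ims[0],(800,600)));save('w',ims[2])
s=ctrl.get_state();print(s['t'],s['position'],s['eef_rot'])
E
```

```text
scene 538.5532042517117 [-0.27302384 -0.73916886  1.02158724]
puller_handle [274. 149.] 0.53 [0.481 0.039 0.106]
stand_hole [276. 154.] 0.94 [0.493 0.046 0.075]
stand_hole [287. 304.] 0.84 [ 0.175 -0.302  0.075]
end_link [364. 228.] 0.75 [ 0.481 -0.268  0.034]
pull_loop [374. 240.] 0.75 [ 0.467 -0.309  0.034]
post_top [390. 222.] 0.64 [ 0.529 -0.308  0.047]
spring_swing [339. 206.] 0.64 [ 0.496 -0.177  0.034]
anchor_post [389. 232.] 0.48 [ 0.534 -0.308  0.008]
side 532.4540726366375 [0.31745221 0.86798109 0.80375191]
stand_hole [212. 265.] 0.86 [0.493 0.049 0.075]
stand_hole [359. 175.] 0.56 [ 0.164 -0.311  0.075]
end_link [222. 194.] 0.56 [ 0.516 -0.274  0.034]
end_link [237. 194.] 0.5 [ 0.476 -0.273  0.034]
pull_loop [243. 185.] 0.58 [ 0.467 -0.315  0.034]
post_top [220. 183.] 0.46 [ 0.525 -0.303  0.047]
spring_swing [214. 250.] 0.56 [ 0.505 -0.049  0.034]
anchor_post [220. 198.] 0.39 [ 0.527 -0.291  0.008]
wrist 325.19226210127806 [0.64945747 0.06810554 0.38359124]
puller_handle [106. 166.] 0.72 [0.483 0.04  0.106]
stand_hole [124. 166.] 0.59 [0.488 0.036 0.075]
end_link [165. 370.] 0.47 [ 0.478 -0.266  0.034]
post_top [126. 164.] 0.41 [0.475 0.035 0.047]
spring_swing [162. 324.] 0.89 [ 0.49  -0.179  0.034]
spring_swing [169. 370.] 0.36 [ 0.484 -0.266  0.034]
1.2 [6.50018275e-01 3.82671235e-05 2.05496925e-01] [ 7.07105121e-01  7.07108441e-01  2.76189742e-05 -1.47169576e-06]
```

View pics/scene.png

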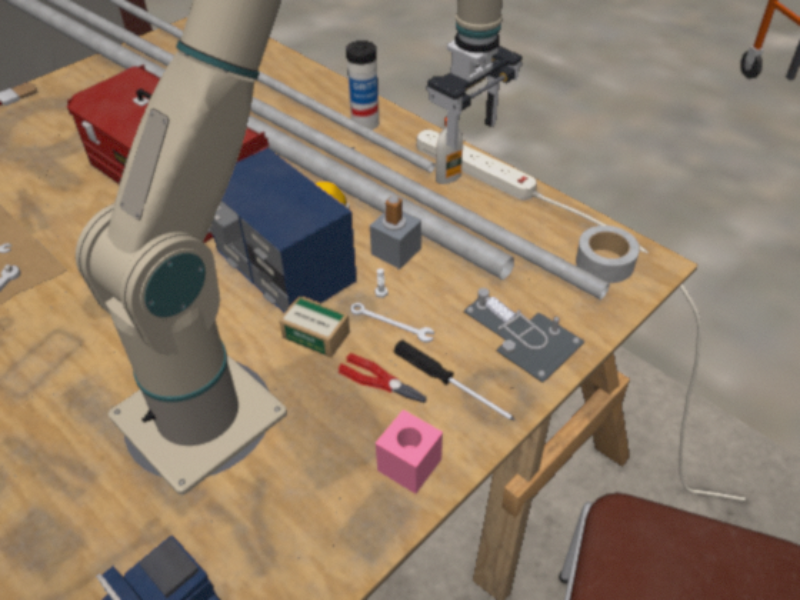

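View pics/w.png

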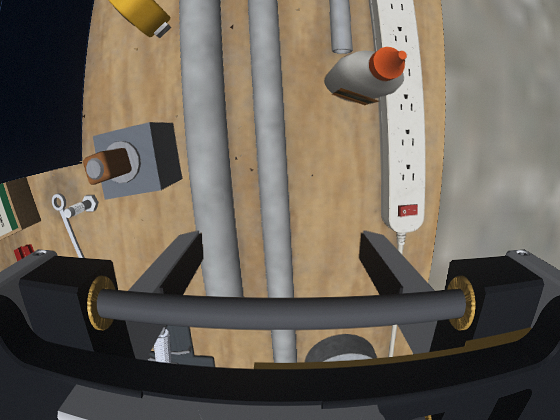

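The target stand is the grey block at scene (396,235), holding the brown-handled puller. The pink block at (408,450) is the decoy. The lever plate is at (520,330): root stud (485,297), post (556,325), low stop screw (508,346). I'll move the wrist camera over both areas for a closer look.

Run:
```python
from h import *
Q=[.70710678,.70710678,0,0]
Z={'puller_handle':.106,'stand_hole':.075,'end_link':.034,'pull_loop':.034,'post_top':.047,'spring_swing':.034}
ims=[]
for p in [(.5,-.375,.22),(.49,-.02,.24)]:
    ctrl.move_pose(p,Q);ctrl.pause(.2)
    m=ctrl.camera_model('wrist');im=ctrl.capture('wrist');ims.append(im)
    for q in Z:
        for r in ctrl.tip_of(q,'wrist')[:3]:
            print(q,np.round(r['pixel'],1),round(r['score'],2),np.round(atz(m,r['pixel'],Z[q],True),4))
    print(repr(m))
s=ctrl.get_state();print(s['t'])
for i,im in enumerate(ims): save('v%d'%i,im); np.save('v%d'%i,im)
```

```text
puller_handle [304.6 128.3] 0.24 [ 0.5213 -0.305   0.106 ]
stand_hole [ 18.9 149. ] 0.79 [ 0.1675 -0.31    0.075 ]
end_link [258.9  95.6] 0.92 [ 0.4758 -0.2681  0.034 ]
pull_loop [256.3 128.5] 0.57 [ 0.4729 -0.3051  0.034 ]
post_top [304.8 132.1] 0.64 [ 0.5259 -0.3089  0.047 ]
post_top [302.1 132.5] 0.51 [ 0.523  -0.3094  0.047 ]
spring_swing [269.7  19. ] 0.83 [ 0.4874 -0.1776  0.034 ]
{'fx': 325.19226210127806, 'fy': 325.19226210127806, 'cx': 280.8501268954749, 'cy': 205.57557538123018, 'R': array([[ 9.99998351e-01,  1.81581480e-03, -4.24576634e-05],
       [ 1.77562609e-03, -9.72411540e-01,  2.33265180e-01],
       [ 3.82280044e-04, -2.33264870e-01, -9.72413160e-01]]), 't': array([-0.49961669, -0.39107526,  0.31553114])}
puller_handle [272.9 134.5] 0.91 [0.4821 0.0415 0.106 ]
end_link [273.1 351.7] 0.72 [ 0.4775 -0.267   0.034 ]
pull_loop [270.1 368.2] 0.72 [ 0.4724 -0.301   0.034 ]
spring_swing [279.1 300.3] 0.67 [ 0.4868 -0.1767  0.034 ]
{'fx': 325.19226210127806, 'fy': 325.19226210127806, 'cx': 280.8501268954749, 'cy': 205.57557538123018, 'R': array([[ 9.99996941e-01, -2.44769031e-03, -3.56717816e-04],
       [-2.29625913e-03, -9.72233022e-01,  2.34003587e-01],
       [-9.19581154e-04, -2.34002052e-01, -9.72235668e-01]]), 't': array([-0.48955288, -0.05098704,  0.41775188])}
5.1333
```

View pics/v0.png

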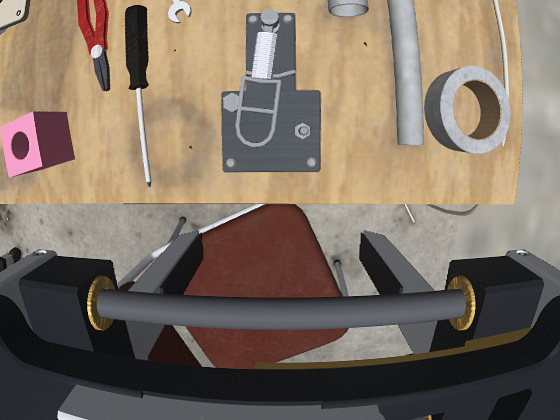

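View pics/v1.png

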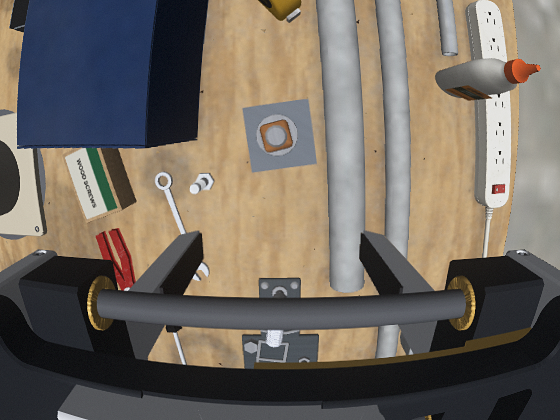

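v0 shows the plate. The root stud is at (269,19), the eye at (259,96), the loop at (257,128), the post with its nut at (303,131), and the low stop screw at (231,101). v1 shows the grey stand with the puller at (275,134), turned slightly. I'll get the handle's yaw and the hole centre from its top faces.

Run:
```python
from h import *
im=np.load('v1.npy');s=ctrl.camera_model('wrist')  # camera still there
for r in ctrl.regions_of('stand_hole','wrist')[:2]+ctrl.regions_of('puller_handle','wrist')[:2]: print(r['score'],r['pixel'],r['mask'].sum())
hsv=cv2.cvtColor(im,cv2.COLOR_RGB2HSV)
sub=np.zeros(im.shape[:2],bool);sub[95:178,235:325]=1
h=(sub&(hsv[...,1]>90)&(abs(np.indices(sub.shape)[1]-276)<25)&(abs(np.indices(sub.shape)[0]-135)<25)).astype(np.uint8)
g=(sub&(hsv[...,1]<60)).astype(np.uint8)|h
g=cv2.morphologyEx(g,cv2.MORPH_OPEN,np.ones((5,5)))
for k,z in ((h,.131),(g,.075)):
    c=max(cv2.findContours(k,0,2)[0],key=cv2.contourArea)
    w=np.array([atz(s,p[0],z,True)[:2] for p in c],np.float32)*1000
    print(cv2.minAreaRect(w))
    cv2.drawContours(im,[c],-1,(0,255,0),1)
save('crop',cv2.resize(im[85:190,220:335],None,fx=5,fy=5,interpolation=0))
```

```text
0.96 [298.1, 141.6] 3074
0.67 [277.0, 134.7] 1344
((484.93701171875, 42.086612701416016), (24.807048797607422, 24.733715057373047), 15.080848693847656)
((487.9851379394531, 41.42940139770508), (70.605712890625, 70.19998931884766), 7.657663345336914)
```

View pics/crop.png

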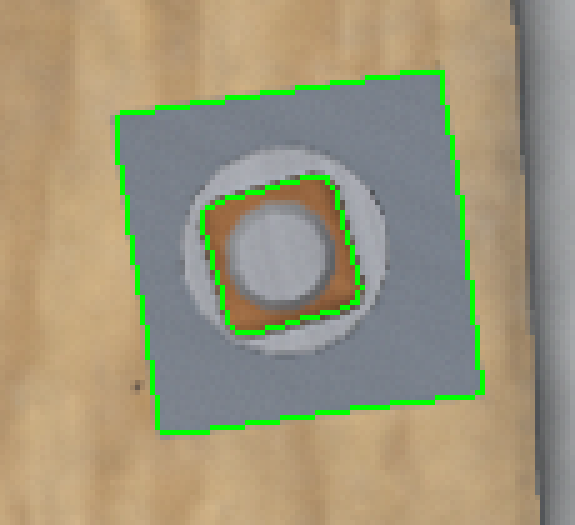

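Confirmed: the grey stand's hole centre is about (0.488, 0.042), and the handle is at (0.4845, 0.042) with yaw of about 14°. I'll grasp with the closing axis along the -76° handle axis, which matches the pull direction.

```bash
cat >> h.py <<'E'
from scipy.spatial.transform import Rotation as Ro
def q(deg): return (Ro.from_euler('z',deg,degrees=True)*Ro.from_quat([.70710678,.70710678,0,0])).as_quat()
QG=q(-76)
RT=np.array([.487,-.1775])
def pol(r,deg,ztip,off=(0,0)):
    a=np.deg2rad(deg);return [RT[0]+r*np.cos(a)+off[0],RT[1]+r*np.sin(a)+off[1],ztip+.05]
def st(*k):
    s=ctrl.get_state();print(round(s['t'],2),np.round(s['position'],4),'F',np.round(s['wrist_force'],2),'g',round(s['gripper_width'],3),round(float(np.max(s['grasp_force'])),1),*k);return s
E
python3 - <<'E'
from h import *
ctrl.move_pose([.4845,.042,.16],QG)
ctrl.servo_line([.4845,.042,.088],.12);st()
ctrl.gripper_close(50);st()
ctrl.servo_line([.4845,.042,.165],.12);st()
ctrl.move_pose(pol(.128,-96.5,.085),QG);ctrl.pause(.2);st()
ims=[ctrl.capture(c) for c in ('scene','side')]
for c in ('scene','side'):
    m=ctrl.camera_model(c)
    for n,z in (('spring_puller',.085),('puller_handle',.154),('pull_loop',.034),('end_link',.034)):
        for r in ctrl.tip_of(n,c)[:2]: print(c,n,np.round(r['pixel']),round(r['score'],2),np.round(atz(m,r['pixel'],z),3))
save('b',np.hstack([cv2.resize(ims[0][140:290,280:480],(400,300)),cv2.resize(ims[1][100:250,140:340],(400,300))]))
E
```

```text
7.11 [0.485  0.0418 0.0884] F [ 0.06 -0.12  0.36] g 0.999 0.0
8.16 [0.4846 0.0418 0.088 ] F [ 0.12 -1.72 -0.16] g 0.278 50.0
8.95 [0.4839 0.0421 0.1645] F [ 0.03 -0.1  -1.62] g 0.273 50.0
10.46 [ 0.4733 -0.3032  0.1351] F [-0.05  0.05 -1.27] g 0.273 50.0
scene spring_puller [377. 220.] 0.65 [ 0.48  -0.299  0.085]
scene puller_handle [383. 201.] 0.84 [ 0.482 -0.306  0.154]
scene pull_loop [374. 238.] 0.59 [ 0.474 -0.305  0.034]
scene pull_loop [381. 201.] 0.3 [ 0.584 -0.242  0.034]
scene end_link [362. 227.] 0.57 [ 0.478 -0.263  0.034]
side spring_puller [240. 173.] 0.56 [ 0.469 -0.295  0.085]
side spring_puller [229. 216.] 0.16 [ 0.476 -0.109  0.085]
side puller_handle [239. 146.] 0.75 [ 0.471 -0.315  0.154]
side pull_loop [242. 185.] 0.44 [ 0.469 -0.316  0.034]
side end_link [240. 193.] 0.41 [ 0.469 -0.277  0.034]
```

View pics/b.png

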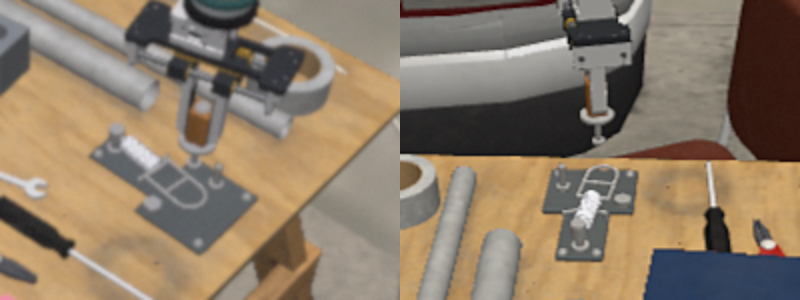

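The puller is held upright. The tip is directly above the loop: scene crop (193,160) above (185,190). I'll lower it with force checks.

Run:
```python
from h import *
for z in (.045,.03,.018):
    ctrl.servo_line(pol(.130,-96.5,z),.1);s=st(z)
    if abs(s['wrist_force'][2]+1.4)>2: break
else:
    for r in (.145,.160,.175):
        ctrl.servo_line(pol(r,-96.5,.018),.08);st(r)
    ims=[ctrl.capture(c) for c in ('scene','side')]
    save('c',np.hstack([cv2.resize(ims[0][140:290,280:480],(400,300)),cv2.resize(ims[1][100:250,140:340],(400,300))]))
```

```text
11.51 [ 0.4723 -0.3068  0.095 ] F [-0.34 -0.35 -1.89] g 0.278 50.0 0.045
11.81 [ 0.4721 -0.3065  0.08  ] F [-0.54  0.26 -1.16] g 0.273 50.0 0.03
12.07 [ 0.4721 -0.3064  0.068 ] F [-0.24  0.34 -1.68] g 0.273 50.0 0.018
12.42 [ 0.4704 -0.322   0.0682] F [ 0.92  1.32 -1.16] g 0.274 50.0 0.145
12.76 [ 0.4687 -0.3366  0.0679] F [ 0.81  3.15 -1.56] g 0.275 50.0 0.16
13.1 [ 0.467  -0.3509  0.0678] F [ 0.38  4.1  -1.57] g 0.273 50.0 0.175
```

View pics/c.png

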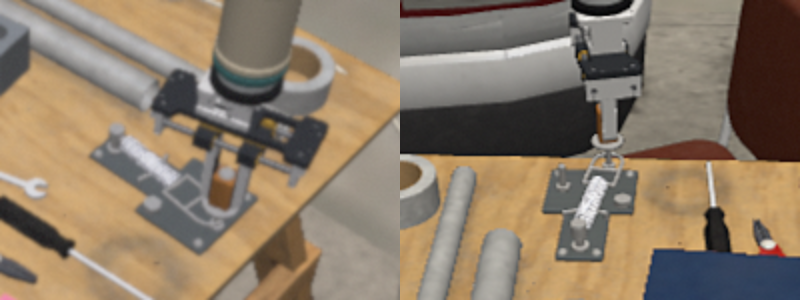

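The loop is caught and the spring is stretching: 4.1 N, which fits about 35 mm. Next I pull on, raise, and swing to the post bearing.

Run:
```python
from h import *
ctrl.servo_line(pol(.187,-96.5,.018),.08);st()
ctrl.servo_line(pol(.187,-96.5,.055),.08);st()
for a in (-90.5,-85,-79.5,-74):
    ctrl.servo_line(pol(.187,a,.055),.08);st(a)
ctrl.pause(.2)
ims=[ctrl.capture(c) for c in ('scene','side')]
save('d',np.hstack([cv2.resize(ims[0][160:280,310:470],(400,300),interpolation=2),cv2.resize(ims[1][130:250,160:320],(400,300),interpolation=2)]))
for c in ('scene','side'):
    m=ctrl.camera_model(c)
    for n,z in (('end_link',.054),('post_top',.047)):
        for r in ctrl.tip_of(n,c)[:2]: print(c,n,np.round(r['pixel']),round(r['score'],2),np.round(atz(m,r['pixel'],z),3))
```

```text
13.5 [ 0.4657 -0.3627  0.0678] F [-0.26  4.46 -1.62] g 0.273 50.0
14.11 [ 0.4659 -0.363   0.1051] F [-0.44  5.57 -4.1 ] g 0.272 50.0
14.5 [ 0.4854 -0.364   0.1043] F [-0.21  4.96 -3.75] g 0.275 50.0 -90.5
14.88 [ 0.5034 -0.3634  0.1046] F [-0.08  4.13 -3.14] g 0.271 50.0 -85
15.25 [ 0.5212 -0.361   0.1048] F [-0.9   3.91 -3.11] g 0.276 50.0 -79.5
15.62 [ 0.5388 -0.3568  0.1048] F [-1.5   4.77 -3.24] g 0.273 50.0 -74
scene end_link [392. 221.] 0.66 [ 0.528 -0.313  0.054]
scene post_top [389. 222.] 0.59 [ 0.527 -0.307  0.047]
side end_link [220. 176.] 0.49 [ 0.527 -0.328  0.054]
side post_top [217. 148.] 0.36 [ 0.559 -0.495  0.047]
```

View pics/d.png

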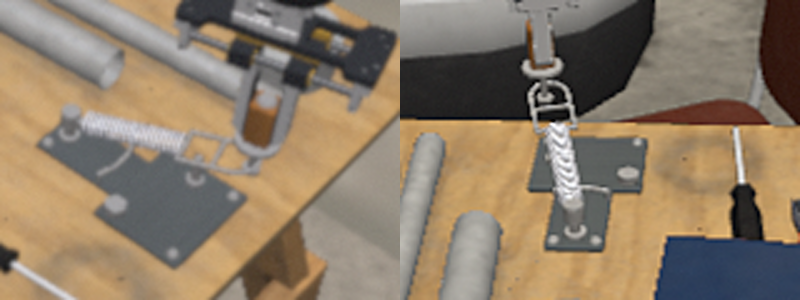

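The eye is over the post, whose tip shows through the inner window at scene crop (197,160). I'll lower it slowly with force checks, then ease inward.

Run:
```python
from h import *
for z in (.046,.037,.028,.018):
    ctrl.servo_line(pol(.187,-74,z),.06);st(z)
ctrl.pause(.2)
for r in (.180,.174,.168,.164):
    ctrl.servo_line(pol(r,-74,.018),.06);st(r)
ctrl.pause(.2);st()
ims=[ctrl.capture(c) for c in ('scene','side')]
save('e',np.hstack([cv2.resize(ims[0][160:280,310:470],(400,300),interpolation=2),cv2.resize(ims[1][130:250,160:320],(400,300),interpolation=2)]))
```

```text
16.43 [ 0.5382 -0.357   0.0955] F [-1.26  4.77 -1.91] g 0.276 50.0 0.046
16.73 [ 0.5382 -0.3571  0.0866] F [-2.06  5.14 -2.52] g 0.273 50.0 0.037
17.02 [ 0.5383 -0.357   0.0776] F [-0.81  4.1  -1.99] g 0.274 50.0 0.028
17.34 [ 0.5384 -0.3572  0.0677] F [-1.35  4.56 -0.83] g 0.274 50.0 0.018
17.81 [ 0.5367 -0.3497  0.0681] F [-1.17  3.49 -1.89] g 0.275 50.0 0.18
18.06 [ 0.5358 -0.3462  0.0687] F [-0.52  0.87 -3.02] g 0.274 50.0 0.174
18.31 [ 0.5335 -0.3392  0.0682] F [ 0.76  0.36 -2.24] g 0.276 50.0 0.168
18.56 [ 0.5322 -0.335   0.068 ] F [ 0.45  0.57 -1.56] g 0.28 50.0 0.164
18.76 [ 0.5322 -0.3354  0.068 ] F [ 0.36 -0.14 -1.49] g 0.272 50.0
```

View pics/e.png

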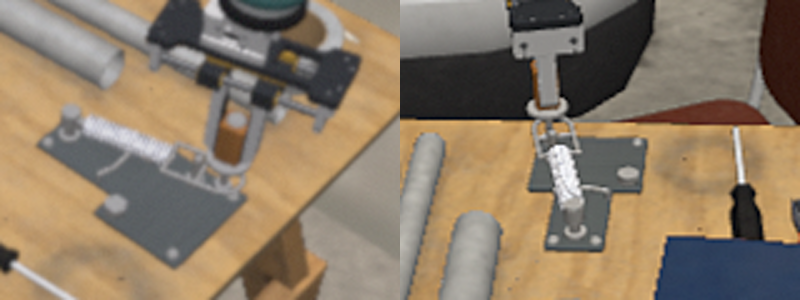

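The pull dropped to zero at r≈0.173 with the spring still stretched, so it is hooked. The shaft is mid-loop, so I'll raise slowly while watching for a catch.

Run:
```python
from h import *
for z in (.024,.03,.036,.044):
    ctrl.servo_line(pol(.164,-74,z),.06);s=st(z)
    if s['wrist_force'][2]<-4.5: print('catch');break
else:
    ctrl.servo_line(pol(.164,-74,.12),.12)
    ims=[ctrl.capture(c) for c in ('scene','side')]
    for c in ('scene','side'):
        m=ctrl.camera_model(c)
        for n,z in (('end_link',.034),('post_top',.047)):
            for r in ctrl.tip_of(n,c)[:2]: print(c,n,np.round(r['pixel']),round(r['score'],2),np.round(atz(m,r['pixel'],z),3))
    save('f',np.hstack([cv2.resize(ims[0][160:280,310:470],(400,300),interpolation=2),cv2.resize(ims[1][130:250,160:320],(400,300),interpolation=2)]))
st()
```

```text
19.11 [ 0.5326 -0.3355  0.0746] F [ 0.16 -0.06 -2.21] g 0.276 50.0 0.024
19.36 [ 0.5326 -0.3354  0.0806] F [ 0.43  0.5  -1.99] g 0.274 50.0 0.03
19.61 [ 0.5325 -0.3354  0.0865] F [ 0.4  -0.14 -0.99] g 0.278 50.0 0.036
19.89 [ 0.5325 -0.3355  0.0946] F [-0.07 -0.83 -1.76] g 0.272 50.0 0.044
scene end_link [383. 223.] 0.45 [ 0.526 -0.292  0.034]
scene post_top [388. 219.] 0.47 [ 0.533 -0.3    0.047]
side end_link [221. 187.] 0.4 [ 0.523 -0.308  0.034]
side post_top [221. 182.] 0.45 [ 0.523 -0.309  0.047]
20.98 [ 0.5319 -0.335   0.1694] F [-0.85  0.1  -0.38] g 0.275 50.0
```

View pics/f.png

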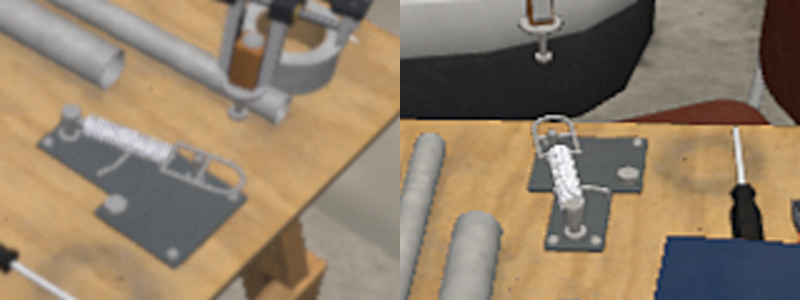

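The link is hooked and down, with the post showing through the eye at scene crop (200,157), and the puller is free. Now I return it to the stand.

Run:
```python
from h import *
ctrl.move_pose([.486,.042,.17],QG);ctrl.pause(.2);st()
for z in (.12,.1,.0895):
    ctrl.servo_line([.486,.042,z],.1);s=st(z)
    if s['wrist_force'][2]>3: print('contact');break
else:
    ctrl.open();st()
    ctrl.servo_line([.486,.042,.2],.12);ctrl.pause(.3)
    m=ctrl.camera_model('wrist');im=ctrl.capture('wrist')
    for n,z in (('puller_handle',.106),('stand_hole',.075)):
        for r in ctrl.tip_of(n,'wrist')[:2]: print(n,np.round(r['pixel']),round(r['score'],2),np.round(atz(m,r['pixel'],z,True),3))
    sc=ctrl.capture('scene')
    save('g',np.hstack([cv2.resize(im,(400,300)),cv2.resize(sc[120:270,250:450],(400,300),interpolation=2)]))
    st()
```

```text
22.59 [0.4864 0.0409 0.17  ] F [ 0.12  0.23 -1.69] g 0.272 50.0
23.24 [0.4863 0.0418 0.1202] F [ 0.3  -0.24 -1.06] g 0.275 50.0 0.12
23.59 [0.486  0.0419 0.1002] F [ 0.58 -0.32 -1.07] g 0.276 50.0 0.1
23.85 [0.4859 0.042  0.0896] F [-0.5  -0.26 -1.49] g 0.274 50.0 0.0895
24.98 [0.486  0.042  0.0895] F [-0.66 -0.11 -0.04] g 1.002 0.0
puller_handle [281. 207.] 0.94 [0.486 0.043 0.106]
puller_handle [453. 234.] 0.64 [ 0.5   -0.127  0.106]
stand_hole [537. 228.] 0.47 [ 0.529 -0.277  0.075]
stand_hole [281. 207.] 0.29 [0.479 0.041 0.075]
26.56 [0.486  0.042  0.1999] F [-0.4  -0.5   0.31] g 1.004 0.0
```

View pics/g.png

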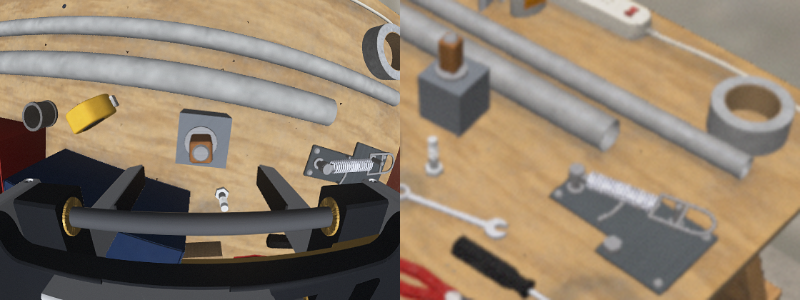

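The puller stands upright in the grey stand (scene crop (452,60)), and the spring is still stretched and hooked on the post (685,205). Handing in.

```bash
python3 -c "
from bench import ctrl
print(ctrl.close_job())"
```

```text
the job is handed in; nothing more can be done
None
```

The spring is stretched and hooked on the anchor post and the puller is back upright in its grey stand; I handed the job in at about 27 s of the 51 s, and no verdict was returned.

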